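# Dial open the locked specimen cabinet

## Task

Unlock the small specimen cabinet and open it: with the drawer shut, turn its combination dial right (clockwise) to 3, then left to 0, then right to 2, stopping about a second on each number. Leave the dial on 2, pull the drawer out by its handle as far as it goes and let go. Do not knock the other things on the bench about.

Things in the scene. Friction and masses are not known exactly. Their poses are not given: they have to be found in the camera images.
- cabinet: Grey steel cabinet fixed to the bench, 220 mm deep, 200 mm wide, 110 mm high. Origin: on the bench straight below the dial's axis. Its x axis points from the drawer front to the back, z up; the front edge is at x = -0.150, the back at x = +0.070, the sides at y = +-0.100. On its top round the dial is a flat white plate, 140 mm across, 4 mm thick, with the number marks.
- zero_mark (a point): Middle of the broad red mark, number 0, on the white plate, 59 mm from the dial's axis towards the cabinet's +x. The plate bears 12 unlettered marks 30 degrees apart, numbered 0 to 11 clockwise (seen from above) like a clock face: 0 red, 3, 6 and 9 thick black, the rest thin black. Number 3 so lies on the cabinet's -y side.
- dial (a joint): Black dial's angle, rad: 0 with its white pointer on mark 0, growing clockwise seen from above; number n is at n x 0.5236. Starts between -0.5 and 0.8; stops at +-2.618. Turns stiffly (0.06 N m), stays where left. The lock frees the drawer only within about 0.2 of number 2; else it jams after 5 mm.
- dial_grip (a point): On the dial's upright axis at the height to grip, 150 mm above the bench. Dial: black disc 92 mm across, its upper face 125 mm above the bench; across its middle a bar grip 70 mm long, 18 mm thick, from the disc up to 161 mm above the bench. The bar lies along the white pointer (white line on bar and disc) and the point turns with it: x along the pointer, z up.
- drawer (a joint): How far the drawer is out, m: 0 shut, 0.100 at its stop. It slides along the cabinet's -x with about 2 N of friction and stays where it is left.
- drawer_handle (a point): Middle of the drawer's steel bar handle, moving with the drawer: a level round bar 11 mm thick, 120 mm long along the cabinet's y, 35 mm in front of the drawer's face (43 mm in front of the cabinet's front edge when shut), 88 mm above the bench, held by a thin stay 51 mm to either side. Clear below. Its x axis is the cabinet's.
- slide_case_mid (a point): Bystander, not to be disturbed: blue microscope-slide case, 100 x 80 x 34 mm, lying beside the cabinet. The point is its centre.
- marker_mid (a point): Bystander, not to be disturbed: marker pen, black with a blue cap, 130 mm long, 15 mm thick, lying behind the cabinet. The point is its centre.
- sharps_mid (a point): Bystander, not to be disturbed: yellow sharps tub with a red cap, 128 x 108 mm, 124 mm high. The point is its centre.
- tube_rack_mid (a point): Bystander, not to be disturbed: orange rack of capped sample tubes, 70 x 200 mm, 90 mm high. The point is its centre.
- dishes_mid (a point): Bystander, not to be disturbed: stack of round culture dishes, 90 mm across, 60 mm high. The point is its centre.
- wash_bottle_mid (a point): Bystander, not to be disturbed: white bottle with a red cap, 66 mm across, 170 mm high. The point is its centre.
- beaker_mid (a point): Bystander, not to be disturbed: glass beaker, 76 mm across, 95 mm high. The point is its centre.

How it is judged (in metres and radians):
On the way, in this order (a step that is already met when the one before it is completed fails the run):
1. the dial rests on 3, drawer shut (value of joint dial between 1.431 and 1.711 rad and value of joint drawer below 0.012 m), for 0.3 s.
2. the dial rests on 0, drawer shut (value of joint dial between -0.14 and 0.14 rad and value of joint drawer below 0.012 m), for 0.3 s.
3. the dial rests on 2, drawer shut (value of joint dial between 0.907 and 1.187 rad and value of joint drawer below 0.012 m), for 0.3 s.
4. the drawer is pulled fully out (value of joint drawer above 0.088 m), for 0.2 s.
At the end, for the whole second after the job is handed in: The drawer is at rest at least 88 mm out of its 100 mm, the dial still on 2 within 0.2 rad, after resting 0.3 s within 0.14 rad of 3, 0 and 2 in that order with the drawer shut; no bystander has moved more than 30 mm (value of joint drawer above 0.088 m and velocity of joint drawer between -0.02 and 0.02 m/s and value of joint dial between 0.847 and 1.247 rad and distance of each of slide_case_mid, marker_mid, sharps_mid, tube_rack_mid, dishes_mid, wash_bottle_mid, beaker_mid from where it was at the start of the episode below 0.03 m); the robot touches nothing.
It fails at once if a bystander is knocked about (moved over 30 mm) (distance of any of slide_case_mid, marker_mid, sharps_mid, tube_rack_mid, dishes_mid, wash_bottle_mid, beaker_mid from where it was at the start of the episode above 0.03 m).
It also fails if it takes over 72 s, if anything falls off the work surface, if the arm or the gripper's body presses on something with over 40 N, if the wrist force passes 120 N, or if a joint passes its speed limit or range.

## Robot

A 6-joint arm with a two-finger parallel gripper is mounted at the origin on the work surface. World frame = base frame: x ahead of the robot, y to its left, z up, the work surface at z = 0. Lengths are in m, angles in degrees, forces in N, time in s.
With the tool pointing down it reaches from about 0.325 to 0.9 m from the base axis. Payload 6.1 kg.
Tool frame: the origin (TCP) lies between the finger pads; the fingertips stand 14 mm ahead of it and the grasp point (between the pads) lies 5 mm behind it; z points along the fingers, y is the direction in which the jaws open and shut (so a half turn about z gives the same grasp; the last joint's range is limited). The gripper opens to 87 mm and grips with 3 to 60 N. Pads are 19 mm wide; open, the fingers measure 117 mm over their backs; the gripper's body (75 mm by 190 mm) begins 51 mm behind the grasp point.
Start: joints at [-72.084, 12.628, 87.462, -0, 79.91, -7.225], TCP at [0.266, -0.566, 0.237] pointing down, gripper open.
Joint ranges: [-170.65, 170.65], [-52.31, 119.04], [5.05, 147.46], [-71.25, 251.25], [11.57, 151.72], [-153.62, 153.62]. Speed limits (degrees/s): [147.25, 147.25, 172.46, 180, 180, 180].

## Interface

Orientations are given as [roll, pitch, yaw] about the fixed x, y, z axes, in that order (R = Rz(yaw) Ry(pitch) Rx(roll)).
In Python, from workcell import status, capture, env gives the robot as it stands.
- The arm moves only by the tool drive_tool, never from a script. Its argument "steps" is a list that holds one entry, the list of rows, each a list of 7 numbers: the shift along the world's x, y, z in units of 30 mm (1.0 is 30 mm), then the turn, a rotation vector about the world's x, y, z in units of 10 degrees (1.0 is 10 degrees), then the finger opening in mm, from 0 to 87. In form: [[[dx, dy, dz, rx, ry, rz, gripper], ...]]. A call has 1 to 8 rows; each row is the pose to reach, as a shift and turn from the pose measured when the call began; what a row does not reach only later rows make up. A row lasts 1/8 s, in which the tool goes at most 62.5 mm and 10.7 degrees, less where a joint would pass 70% of its speed; a pose out of reach is approached as far as the arm can. A call with a gripper value outside its range is refused whole. The fingers move at their own pace and stop on an object; the grip force is fixed at half the most. Time passes only in rows, so rows that repeat a pose let the fingers close. It gives the time, the measured TCP pose, the force and the opening at its end, in the units of the state.
- status.observe(): the state, without advancing time (a new reading comes with each control period).
- capture(name): name is "side" or "top" or "wrist"; returns a dict with "pixels" (384x512x3 uint8, blue, green, red), "camera_matrix" (3x3 intrinsics, pixels), "distortion" ([k1, k2, p1, p2, k3] as OpenCV has them; the pictures are not rectified), "rvec" (rotation vector, rad) and "tvec" (3), from world to camera coordinates, as OpenCV has them. Camera axes: x right, y down, z forward; pixel columns grow to the right and rows downward; lengths in m; the calibration is good to about 2 mm. A picture is of the moment at which its call begins. There is no depth.
- env.finish_job(): hands the job in, once; it reports no verdict.
The state is a dict: "time": time; "joint_positions": joint angles; "joint_velocities": joint speeds; "joint_torque": joint torques, N m; "ee_pos": TCP position; "orientation": TCP orientation; "contact_force": force on the tool from outside, world axes, zero at the start; "moment": the same for the moment, N m; "grip_width": finger opening in m.
Only numpy, scipy, OpenCV 4.12 (cv2) and the standard library are available. Lean on these libraries where they do the work, as an engineer would, in place of code of your own. Each camera call takes 0.05 s, during which the arm holds its last target.

## Working session

There is one attempt and no reset: what is moved stays moved. The work goes in short steps, Python scripts to look and compute and a tool call to move; the robot and the scene stay as the last step left them, time stands still between calls to the robot, and variables do not carry over. Pictures are saved under pics/ and viewed, and the job is handed in when it is done.

Besides the shell and the picture viewer there is one more tool, called after "Call:" as name([rows], argument=value, ...), one row to a line, values as JSON. drive_tool: Moves the arm, as the interface text tells. Its arguments: {"type":"object","properties":{"steps":{"type":"array"}},"required":["steps"]}

```bash
ls; mkdir -p pics
cat > h.py <<'E'
import cv2,numpy as np
from workcell import status,capture,env
def cap(n,f):
    c=capture(n); cv2.imwrite('pics/'+f+'.png',c['pixels']); 
    import pickle; pickle.dump(c,open('pics/'+f+'.pkl','wb')); return c
def ray(c,uv):
    K=np.array(c['camera_matrix'],float);D=np.array(c['distortion'],float)
    p=cv2.undistortPoints(np.array(uv,float).reshape(-1,1,2),K,D).reshape(-1,2)
    R=cv2.Rodrigues(np.array(c['rvec'],float))[0];t=np.array(c['tvec'],float).ravel()
    d=np.c_[p,np.ones(len(p))]@R; o=-R.T@t
    return o,d
def atz(c,uv,z):
    o,d=ray(c,uv); return o+d*((z-o[2])/d[:,2])[:,None]
def proj(c,P):
    return cv2.projectPoints(np.array(P,float).reshape(-1,1,3),np.array(c['rvec'],float),np.array(c['tvec'],float),np.array(c['camera_matrix'],float),np.array(c['distortion'],float))[0].reshape(-1,2)
def load(f):
    import pickle; return pickle.load(open('pics/'+f+'.pkl','rb'))
E
python3 - <<'E'
from h import *
for n in('top','side','wrist'): cap(n,n+'0')
print(status.observe())
E
```

```text
pics
{'time': 0.15, 'joint_positions': array([-7.20848671e+01,  1.26651666e+01,  8.75112689e+01, -1.64512117e-03,
        7.99106941e+01, -7.22626788e+00]), 'joint_velocities': array([-0.04177395, -0.22745454, -0.13787619, -0.04363999,  0.01727626,
        0.10091892]), 'joint_torque': array([ 1.69470939e-03, -4.95188856e+01, -3.87882686e+01,  6.99424976e-02,
        5.30699152e-02, -8.02204272e-05]), 'ee_pos': array([ 0.26536491, -0.5653544 ,  0.23568007]), 'orientation': array([-1.79913359e+02, -9.35348906e-03,  2.51416831e+01]), 'contact_force': array([ 0.59074911, -0.16698491,  0.21346419]), 'moment': array([ 0.01742252,  0.0163577 , -0.01349589]), 'grip_width': 0.08712553909994154}
```

View pics/top0.png

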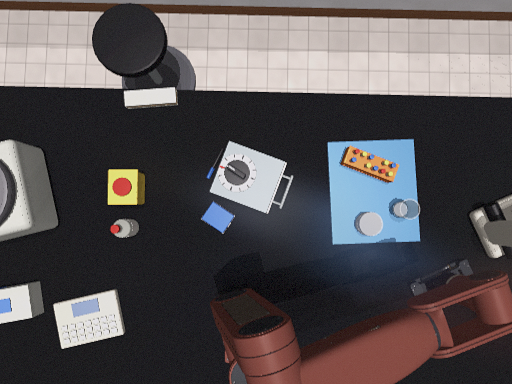

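View pics/side0.png

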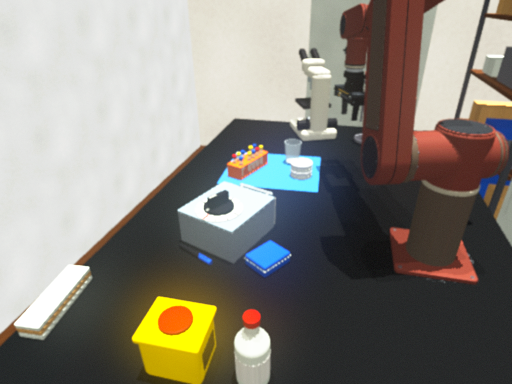

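View pics/wrist0.png

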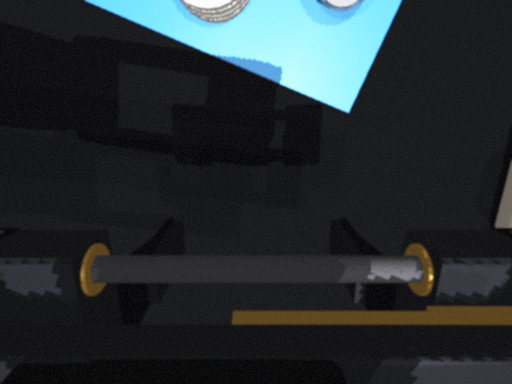

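The top view shows the cabinet at about (248,177), with its handle at about (285,190) on the right. The dial centre is near (238,173), the red mark near (221,167), the slide case at (218,217) and the pen at (215,163). I'll zoom in.

Run:
```python
from h import *
c=load('top0')
im=c['pixels'][130:240,190:310]
cv2.imwrite('pics/z0.png',cv2.resize(im,None,fx=6.5,fy=5.4,interpolation=cv2.INTER_CUBIC)[:600,:800])
print(atz(c,[[238,173]],.125),atz(c,[[221,167]],.114),atz(c,[[285,190]],.088),atz(c,[[218,217],[125,187],[125,228]],.03))
```

```text
[[0.60399837 0.06473844 0.125     ]] [[0.62576979 0.12760481 0.114     ]] [[ 0.5490854  -0.10823579  0.088     ]] [[0.44391043 0.14173544 0.03      ]
 [0.55091973 0.50282599 0.03      ]
 [0.39399196 0.49569316 0.03      ]]
```

View pics/z0.png

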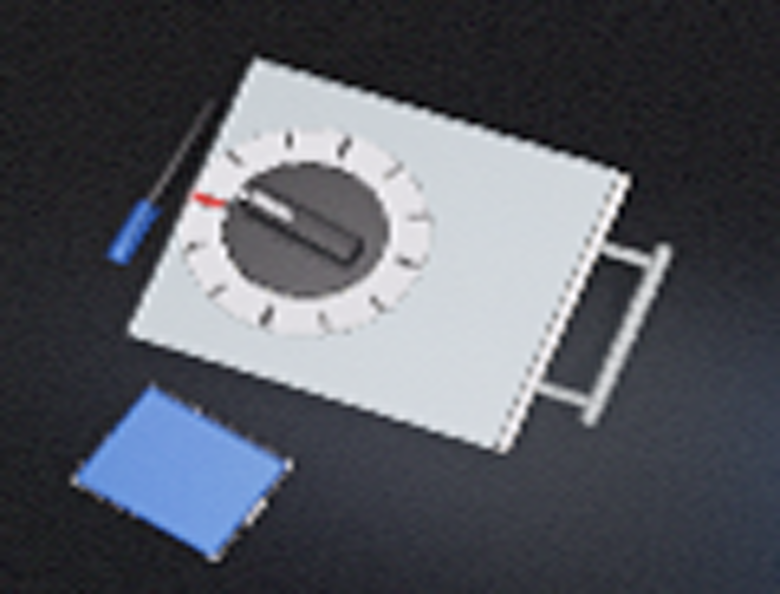

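```bash
cat > fit.py <<'E'
from h import *
from scipy.optimize import least_squares
def px(z): z=np.array(z,float); return np.c_[190+(z[:,0]+.5)/6.5-.5,130+(z[:,1]+.5)/5.4-.5]
E
python3 - <<'E'
from fit import *
c=load('top0')
# back-left(+y?) corners
uv=px([[255,60],[627,178],[503,450],[130,332],[208,200],[308,232],[663,250],[592,418]])
#image right = front; image down = toward robot -> cabinet +x ~ world +y ; +y cab = world -x (down)
L=np.array([[.07,-.1,.11],[-.15,-.1,.11],[-.15,.1,.11],[.07,.1,.11],[.059,0,.114],[0,0,.125],[-.193,-.06,.088],[-.193,.06,.088]])
def W(p,L):
    a=p[2];R=np.array([[np.cos(a),-np.sin(a)],[np.sin(a),np.cos(a)]])
    return np.c_[L[:,:2]@R.T+p[:2],L[:,2]]
r=least_squares(lambda p:(proj(c,W(p,L))-uv).ravel(),[.6,.06,1.3])
print(r.x,np.degrees(r.x[2]));print(r.fun.reshape(-1,2).round(2))
p=r.x
# pointer
w=atz(c,px([[242,190],[293,216]]),.125);w2=atz(c,px([[242,190],[355,250]]),.161);print(w,w2)
for q in(w,w2):
    d=q[0]-q[1];print(np.degrees(p[2]-np.arctan2(d[1],d[0])))
d=w[0,:2]-p[:2];print(np.degrees(p[2]-np.arctan2(d[1],d[0])))
print(W(p,np.array([[0,0,.15],[-.193,0,.088],[-.293,0,.088]])))
s=load('side0');print(proj(s,W(p,L)).round(0))
im=cv2.resize(s['pixels'][170:290,165:305],None,fx=5,fy=5,interpolation=cv2.INTER_CUBIC)
for u,v in proj(s,W(p,L)): cv2.circle(im,(int((u-165)*5),int((v-170)*5)),3,(0,0,255),1)
cv2.imwrite('pics/z1.png',im)
E
```

```text
[0.60674537 0.06827386 1.23357746] 70.67878210144836
[[ 0.26 -0.13]
 [-0.6  -0.99]
 [-0.74  0.07]
 [-0.15  0.53]
 [ 0.43  0.26]
 [ 0.08 -0.34]
 [ 0.55  0.66]
 [ 0.18 -0.04]]
[[0.63288054 0.10583581 0.125     ]
 [0.61606114 0.07710246 0.125     ]] [[0.62801908 0.10289549 0.161     ]
 [0.59023633 0.04097245 0.161     ]]
11.021854485981546
12.068509595338778
15.508531684270222
[[ 0.60674537  0.06827386  0.15      ]
 [ 0.54288864 -0.11385609  0.088     ]
 [ 0.50980225 -0.20822394  0.088     ]]
[[177. 210.]
 [224. 181.]
 [274. 197.]
 [231. 231.]
 [205. 217.]
 [218. 205.]
 [241. 185.]
 [270. 194.]]
```

View pics/z1.png

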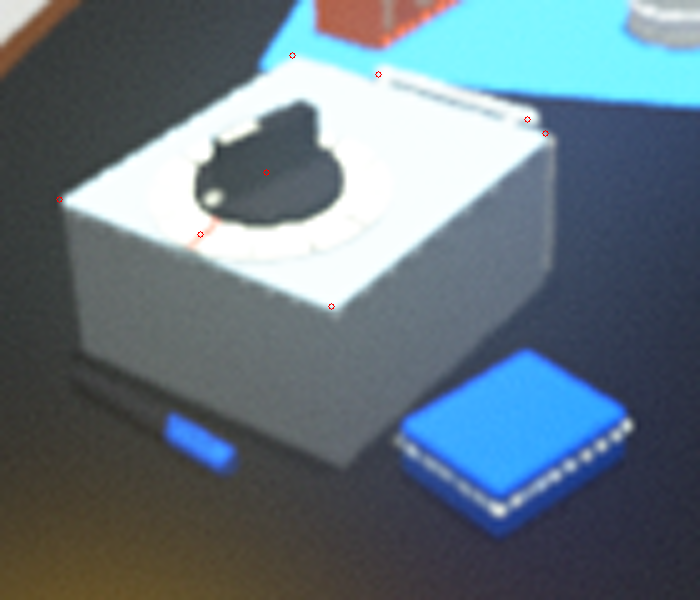

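The cabinet fits to within 1 px: dial axis at (0.607, 0.068), yaw 70.7°, dial at about +12°. The side view agrees. Next I move above the dial.

Call:
drive_tool([
  [[0.8,1.4,0.1,0,0,0.2,87],[1.7,3.1,0.2,0,0,0.5,87],[2.6,4.8,0.2,0,0,0.8,87],[3.5,6.5,0.2,0,0,1.1,87],[4.4,8.2,0.2,0,0,1.4,87],[5.3,9.9,0.2,0,0,1.7,87],[6.2,11.6,0.2,0,0,2.0,87],[7.0,13.0,0.2,0,0,2.3,87]],
])

```text
time: 1.15
ee_pos: [0.4759, -0.1732, 0.2416]
orientation: [-179.9, -0.0, 48.3]
contact_force: [0.1, -0.7, -0.5]
grip_width: 0.087
```

Call:
drive_tool([
  [[0.9,1.7,0.1,0,0,0.2,87],[1.8,3.3,0.1,0,0,0.4,87],[2.7,5.0,0.1,0,0,0.6,87],[3.6,6.6,0.1,0,0,0.9,87],[4.2,7.7,0.1,0,0,1.04,87],[4.37,8.04,0.1,0,0,1.04,87],[4.37,8.04,0.1,0,0,1.04,87],[4.37,8.04,0.1,0,0,1.04,87]],
])

```text
time: 2.15
ee_pos: [0.6066, 0.0668, 0.2445]
orientation: [-179.9, 0.0, 58.6]
contact_force: [-1.1, -0.2, -0.0]
grip_width: 0.0871
```

Run:
```python
from h import *
cap('wrist','w1')
c=cap('top','t1');cv2.imwrite('pics/z2.png',cv2.resize(c['pixels'][130:240,190:310],None,fx=6.5,fy=5.4,interpolation=cv2.INTER_CUBIC)[:600,:800])
```

```text
(no output)
```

View pics/w1.png

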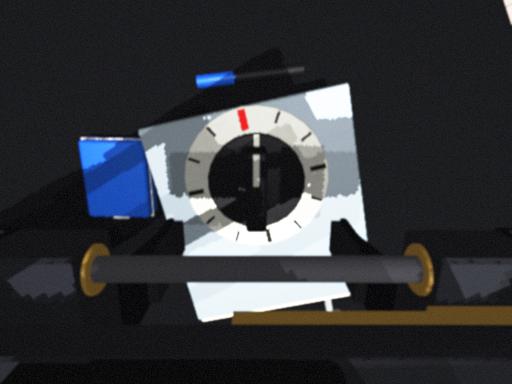

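The wrist view shows the dial centred near (256,176), the red mark at (243,119), the pointer from (256,139) to (256,187), straight up, and thick marks at (318,167), (269,236) and (196,192). I'll measure from these.

Run:
```python
from h import *
c=load('w1')
q=atz(c,[[243,119],[318,167],[269,236],[196,192]],.114);print(q)
cen=(q[0]+q[2])/2,(q[1]+q[3])/2;print(cen,q.mean(0))
print([np.linalg.norm(x-q.mean(0)) for x in q])
for a,b in((q[0],q[2]),(q[3],q[1])):
    d=a-b;print(np.degrees(np.arctan2(d[1],d[0])))
o=atz(c,[[256,135],[256,145]],.125);print(o)
d=o[0]-q.mean(0);print('ptr',np.degrees(np.arctan2(d[1],d[0])))
b=atz(c,[[256,155],[256,187]],.161);print(b); d=b[0]-b[1];print(np.degrees(np.arctan2(d[1],d[0])))
```

```text
[[0.62709387 0.12396779 0.114     ]
 [0.6646728  0.0482659  0.114     ]
 [0.58730219 0.01020994 0.114     ]
 [0.55012897 0.08857365 0.114     ]]
(array([0.60719803, 0.06708887, 0.114     ]), array([0.60740088, 0.06841977, 0.114     ])) [0.60729946 0.06775432 0.114     ]
[np.float64(0.05959675355324821), np.float64(0.060592896264628736), np.float64(0.06092000004209595), np.float64(0.06084331488686839)]
70.72052719880159
160.61313219511067
[[0.6303879  0.10638597 0.125     ]
 [0.62571555 0.09873756 0.125     ]]
ptr 59.1350928527181
[[0.62448838 0.09649016 0.161     ]
 [0.61073621 0.0739784  0.161     ]]
58.57973656200097
```

Everything agrees: centre (0.607, 0.068), yaw 70.65° and pointer 58.7°. I go down and grip the bar.

Call:
drive_tool([
  [[0,0.04,-0.8,0,0,0,60],[0,0.04,-1.7,0,0,0,50],[0,0.04,-2.5,0,0,0,50],[0,0.04,-3.1,0,0,0,50],[0,0.04,-3.3,0,0,0,50],[0,0.04,-3.3,0,0,0,40],[0,0.04,-3.3,0,0,0,20],[0,0.04,-3.3,0,0,0,10]],
])

```text
time: 3.25
ee_pos: [0.6074, 0.0679, 0.1468]
orientation: [180.0, -0.1, 58.6]
contact_force: [-0.2, -0.3, 0.1]
grip_width: 0.0275
```

Call:
drive_tool([
  [[0,0,0,0,0,0,10],[0,0,0,0,0,0,10],[0,0,0,0,0,0,10],[0,0,0,0,0,0,10]],
])

```text
time: 3.75
ee_pos: [0.6068, 0.0684, 0.1471]
orientation: [-179.9, -0.1, 58.6]
contact_force: [-5.9, 1.3, 4.3]
grip_width: 0.0177
```

Call:
drive_tool([
  [[0,0,0,0,0,-0.7,10],[0,0,0,0,0,-1.5,10],[0,0,0,0,0,-2.3,10],[0,0,0,0,0,-3.1,10],[0,0,0,0,0,-3.9,10],[0,0,0,0,0,-4.7,10],[0,0,0,0,0,-5.4,10],[0,0,0,0,0,-5.8,10]],
])

```text
time: 4.75
ee_pos: [0.606, 0.0697, 0.1471]
orientation: [-179.8, 0.0, 0.5]
contact_force: [-5.0, 5.4, 3.0]
grip_width: 0.0178
```

Call:
drive_tool([
  [[0.03,-0.05,0,0,0,-0.6,10],[0.03,-0.05,0,0,0,-1.2,10],[0.03,-0.05,0,0,0,-1.7,10],[0.03,-0.05,0,0,0,-1.99,10],[0.03,-0.05,0,0,0,-1.99,10],[0.03,-0.05,0,0,0,-1.99,10],[0.03,-0.05,0,0,0,-1.99,10],[0.03,-0.05,0,0,0,-1.99,10]],
])

```text
time: 5.75
ee_pos: [0.6061, 0.0702, 0.1471]
orientation: [-179.7, 0.2, -19.4]
contact_force: [-5.2, 6.8, 3.6]
grip_width: 0.0178
```

Run:
```python
from h import *
cap('wrist','w2');s=status.observe();print(s['time'],s['orientation'],s['contact_force'],s['moment'])
```

```text
5.8 [-179.70797191    0.18319525  -19.38255515] [-4.84200193  7.19693878  3.89154381] [ 1.03538622  0.85290213 -0.08224005]
```

View pics/w2.png

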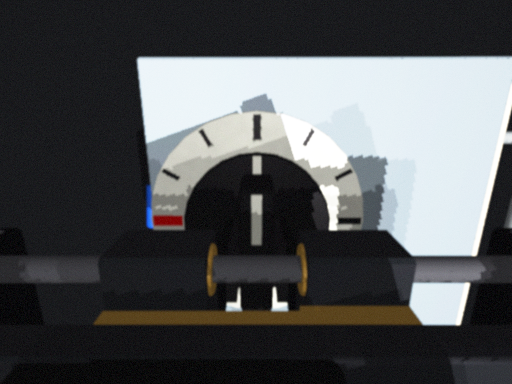

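The pointer (256,155–245) lines up with thick mark 3 at (257,127), and the red mark sits 90° to its left. I dwell here, then turn left 90°.

Call:
drive_tool([
  [[0,0,0,0,0,0,10],[0,0,0,0,0,0,10],[0,0,0,0,0,0,10],[0,0,0,0,0,0,10],[0,0,0,0,0,0,10]],
])

```text
time: 6.42
ee_pos: [0.6061, 0.0702, 0.1471]
orientation: [-179.7, 0.2, -19.4]
contact_force: [-2.6, 2.6, 1.5]
grip_width: 0.018
```

Call:
drive_tool([
  [[0,0,0,0,0,0.7,10],[0,0,0,0,0,1.5,10],[0,0,0,0,0,2.3,10],[0,0,0,0,0,3.1,10],[0,0,0,0,0,3.9,10],[0,0,0,0,0,4.7,10],[0,0,0,0,0,5.5,10],[0,0,0,0,0,6.0,10]],
])

```text
time: 7.42
ee_pos: [0.6064, 0.0688, 0.1471]
orientation: [-179.8, 0.2, 40.8]
contact_force: [-1.9, -2.0, -0.1]
grip_width: 0.0181
```

Target yaw is 70.65, so +29.9° more.

Call:
drive_tool([
  [[0,0,0,0,0,0.7,10],[0,0,0,0,0,1.4,10],[0,0,0,0,0,2.1,10],[0,0,0,0,0,2.7,10],[0,0,0,0,0,3.0,10],[0,0,0,0,0,3.0,10],[0,0,0,0,0,3.0,10],[0,0,0,0,0,3.0,10]],
])

```text
time: 8.43
ee_pos: [0.6071, 0.0683, 0.1471]
orientation: [-179.9, 0.2, 70.7]
contact_force: [3.0, -1.4, -2.7]
grip_width: 0.0177
```

Run:
```python
from h import *
cap('wrist','w3');s=status.observe();print(s['time'],s['orientation'],s['contact_force'],s['moment'])
```

```text
8.475 [-179.90540547    0.24577539   70.73585534] [ 2.75384713 -2.27010483 -2.9201391 ] [-0.25702024 -0.89534982  0.02752645]
```

View pics/w3.png

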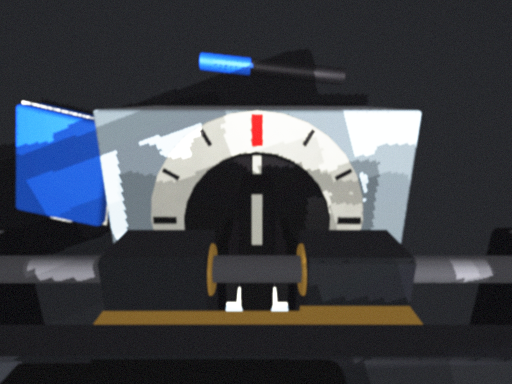

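The pointer (257,155–245) lines up with red mark 0 at (257,130). I dwell, then turn right 60° to yaw 10.65.

Call:
drive_tool([
  [[0,0,0,0,0,0,10],[0,0,0,0,0,0,10],[0,0,0,0,0,0,10],[0,0,0,0,0,0,10],[0,0,0,0,0,0,10],[0,0,0,0,0,0,10]],
])

```text
time: 9.22
ee_pos: [0.6071, 0.0683, 0.1472]
orientation: [-179.9, 0.2, 70.7]
contact_force: [1.6, -1.0, -1.7]
grip_width: 0.0178
```

Call:
drive_tool([
  [[0,0,0,0,0,-0.7,10],[0,0,0,0,0,-1.5,10],[0,0,0,0,0,-2.3,10],[0,0,0,0,0,-3.1,10],[0,0,0,0,0,-3.9,10],[0,0,0,0,0,-4.7,10],[0,0,0,0,0,-5.5,10],[0,0,0,0,0,-6.0,10]],
])

```text
time: 10.22
ee_pos: [0.6061, 0.0694, 0.1471]
orientation: [-179.8, 0.4, 10.6]
contact_force: [-2.1, 3.3, 0.5]
grip_width: 0.0176
```

Call:
drive_tool([
  [[0,0,0,0,0,0,10],[0,0,0,0,0,0,10],[0,0,0,0,0,0,10],[0,0,0,0,0,0,10]],
])

```text
time: 10.72
ee_pos: [0.6061, 0.0695, 0.1471]
orientation: [-179.8, 0.4, 10.6]
contact_force: [0.3, 0.9, -0.7]
grip_width: 0.0174
```

Run:
```python
from h import *
cap('wrist','w4');s=status.observe();print(s['time'],s['orientation'],s['contact_force'],s['moment'])
```

```text
10.775 [-179.79017751    0.36505213   10.59574056] [ 0.32727264  1.38578019 -1.26667081] [-0.04736025 -0.38807918 -0.02949414]
```

View pics/w4.png

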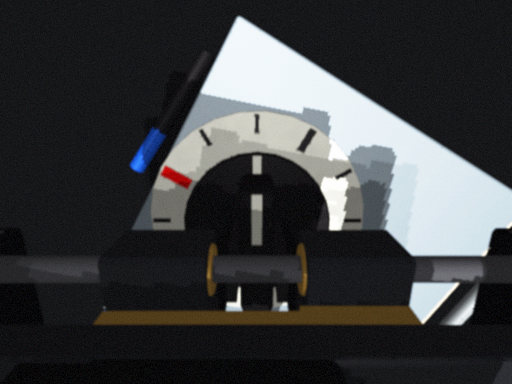

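The pointer is on the thin mark 2 at (257,123), two marks clockwise from red. I dwell, open, and rise.

Call:
drive_tool([
  [[0,0,0,0,0,0,10],[0,0,0,0,0,0,10],[0,0,0,0,0,0,10],[0,0,0,0,0,0,40],[0,0,0,0,0,0,40],[0,0,0,0,0,0,40],[0,0,0,0,0,0,40],[0,0,0,0,0,0,40]],
])

```text
time: 11.78
ee_pos: [0.606, 0.0695, 0.1472]
orientation: [-179.8, 0.4, 10.6]
contact_force: [-1.5, -0.6, 0.2]
grip_width: 0.0397
```

Call:
drive_tool([
  [[0,0,0.4,0,0,0,40],[0,0,0.9,0,0,0,40],[0,0,1.5,0,0,0,40],[0,0,2.2,0,0,0,40],[0,0,2.8,0,0,0,40],[0,0,2.9,0,0,0,40],[0,0,2.9,0,0,0,40]],
])

```text
time: 12.65
ee_pos: [0.606, 0.0694, 0.2341]
orientation: [-179.8, 0.4, 10.6]
contact_force: [-0.0, 0.1, -0.2]
grip_width: 0.04
```

Call:
drive_tool([
  [[-0.3,-0.9,0,0,0,-0.5,36],[-0.7,-2.0,0,0,0,-1.0,36],[-1.1,-3.1,0,0,0,-1.6,36],[-1.5,-4.3,0,0,0,-2.2,36],[-1.9,-5.4,0,0,0,-2.8,36],[-2.1,-6.1,0,0,0,-3.0,36],[-2.1,-6.1,0,0,0,-3.0,36],[-2.1,-6.1,0,0,0,-3.0,36]],
])

```text
time: 13.65
ee_pos: [0.5428, -0.113, 0.2334]
orientation: [-179.8, 0.4, -19.4]
contact_force: [0.3, -0.1, 0.6]
grip_width: 0.0361
```

Run:
```python
from h import *
cap('wrist','w5');c=cap('top','t5');cv2.imwrite('pics/z5.png',cv2.resize(c['pixels'][130:240,190:310],None,fx=6.5,fy=5.4,interpolation=cv2.INTER_CUBIC)[:600,:800])
```

```text
(no output)
```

View pics/w5.png

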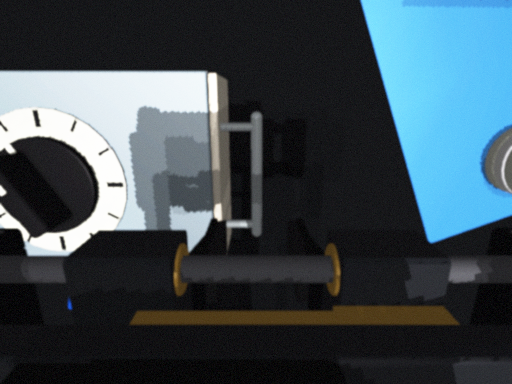

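View pics/z5.png

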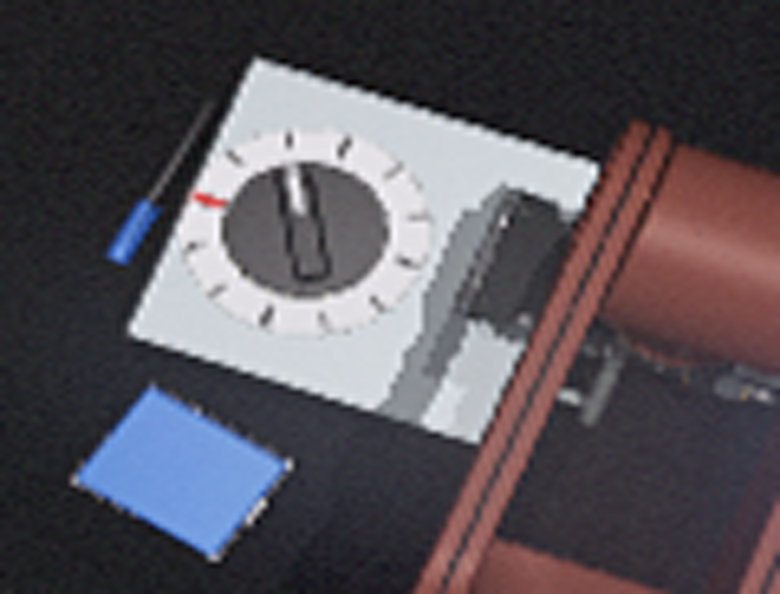

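The dial stays on 2 (pointer at the second mark past red). In the wrist view the handle bar runs from (257,113) to (256,235), with stays at v=127 and 224.

Run:
```python
from h import *
c=load('w5')
q=atz(c,[[257,113],[256,235],[257,127],[256,224]],.09);print(q,np.linalg.norm(q[0]-q[1]),(q[0]+q[1])/2,(q[2]+q[3])/2)
```

```text
[[ 0.60327879 -0.1352386   0.09      ]
 [ 0.48297548 -0.0918467   0.09      ]
 [ 0.59087873 -0.13088399  0.09      ]
 [ 0.495132   -0.09612916  0.09      ]] 0.12788957540773152 [ 0.54312713 -0.11354265  0.09      ] [ 0.54300536 -0.11350657  0.09      ]
```

Call:
drive_tool([
  [[0,-0.02,-0.7,0,0,0,30],[0,-0.02,-1.5,0,0,0,30],[0,-0.02,-2.3,0,0,0,30],[0,-0.02,-3.1,0,0,0,30],[0,-0.02,-3.9,0,0,0,30],[0,-0.02,-4.6,0,0,0,30],[0,-0.02,-5.0,0,0,0,30],[0,-0.02,-5.0,0,0,0,30]],
])

```text
time: 14.75
ee_pos: [0.5425, -0.1125, 0.0829]
orientation: [-179.8, 0.5, -19.3]
contact_force: [-1.0, -0.3, -0.7]
grip_width: 0.03
```

Call:
drive_tool([
  [[0,0,0,0,0,0,20],[0,0,0,0,0,0,12],[0,0,0,0,0,0,4],[0,0,0,0,0,0,4],[0,0,0,0,0,0,4],[0,0,0,0,0,0,4]],
])

```text
time: 15.5
ee_pos: [0.5431, -0.1126, 0.0836]
orientation: [-179.8, 0.4, -19.3]
contact_force: [-0.8, 0.6, 5.8]
grip_width: 0.0103
```

Call:
drive_tool([
  [[-0.11,-0.31,0,0,0,0,4],[-0.25,-0.72,0,0,0,0,4],[-0.4,-1.13,0,0,0,0,4],[-0.55,-1.57,0,0,0,0,4],[-0.7,-2.0,0,0,0,0,4],[-0.84,-2.4,0,0,0,0,4],[-0.98,-2.8,0,0,0,0,4],[-1.05,-3.0,0,0,0,0,4]],
])

```text
time: 16.5
ee_pos: [0.5111, -0.2035, 0.0836]
orientation: [-179.8, 0.5, -19.3]
contact_force: [0.3, 2.9, 3.9]
grip_width: 0.0101
```

Call:
drive_tool([
  [[-0.02,-0.06,0,0,0,0,4],[-0.04,-0.11,0,0,0,0,4],[-0.05,-0.14,0,0,0,0,4],[-0.05,-0.14,0,0,0,0,4],[-0.05,-0.14,0,0,0,0,4]],
])

```text
time: 17.12
ee_pos: [0.5101, -0.2066, 0.0836]
orientation: [-179.7, 0.5, -19.3]
contact_force: [1.0, 5.0, 4.9]
grip_width: 0.0097
```

It is at 99.6 mm with force rising against the stop. I release and rise.

Call:
drive_tool([
  [[0,0,0,0,0,0,20],[0,0,0,0,0,0,32],[0,0,0,0,0,0,32],[0,0,0,0,0,0,32],[0,0,0,0,0,0,32]],
])

```text
time: 17.75
ee_pos: [0.51, -0.2067, 0.0836]
orientation: [-179.7, 0.5, -19.3]
contact_force: [0.5, 0.4, -0.4]
grip_width: 0.0318
```

Call:
drive_tool([
  [[0,0,0.4,0,0,0,32],[0,0,1.0,0,0,0,32],[0,0,1.8,0,0,0,32],[0,0,2.6,0,0,0,32],[0,0,3.5,0,0,0,32],[0,0,4.3,0,0,0,32],[0,0,4.9,0,0,0,32],[0,0,5,0,0,0,32]],
])

```text
time: 18.75
ee_pos: [0.5108, -0.2072, 0.2359]
orientation: [-179.7, 0.3, -19.3]
contact_force: [-0.4, -0.0, -0.2]
grip_width: 0.0318
```

Run:
```python
from h import *
cap('wrist','w6');cap('top','t6');s=cap('side','s6')
print(status.observe()['contact_force'])
```

```text
[-0.5507882   0.4267112  -0.23700685]
```

View pics/w6.png

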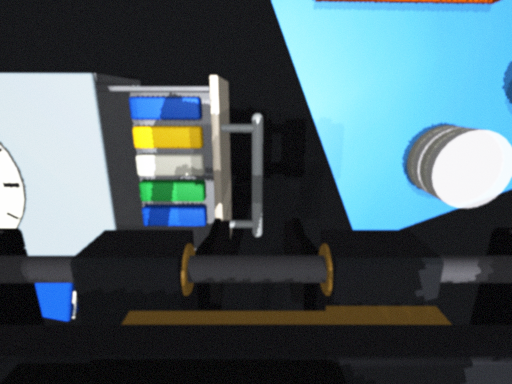

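View pics/t6.png

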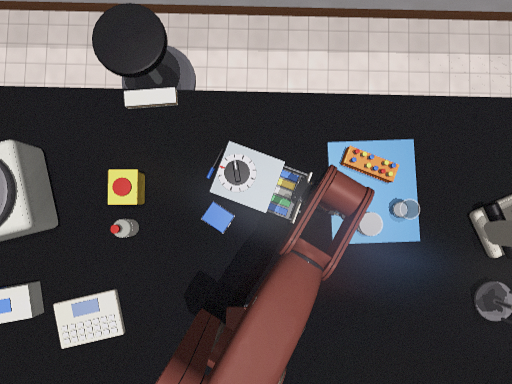

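View pics/s6.png

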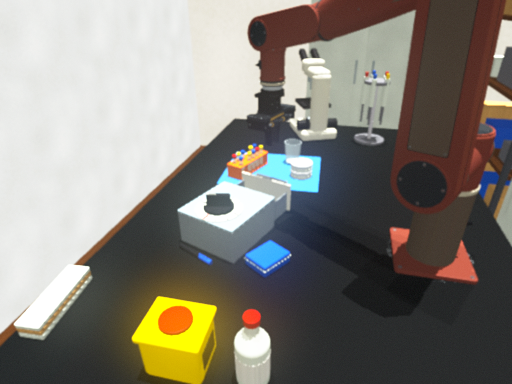

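The drawer is out: the handle bar runs from (257,116) to (257,235) in the wrist view, and the dial pointer is still on 2. All bystanders sit at the same pixels as before. I'll measure the handle once more, then hand in.

Run:
```python
from h import *
c=load('w6');q=atz(c,[[257,116],[257,235]],.09);m=q.mean(0);print(m,np.linalg.norm(m[:2]-[.543,-.1135]))
print(status.observe()['time'],env.finish_job())
```

```text
[ 0.50957474 -0.2076545   0.09      ] 0.09991154905103695
the job is handed in; nothing more can be done
18.9 None
```

The cabinet is unlocked and its drawer is pulled out to the stop. I handed the job in at 18.9 s of the 72 s allowed; no verdict is reported.

- **Dial:** I gripped the bar and turned it right to 3, left to 0, then right to 2, stopping about a second on each. Wrist pictures showed the pointer on the mark each time. The tool yaw at each stop was within about 0.1° of what I had worked out.
- **Drawer:** I pulled the handle until the force rose at the stop, then let go and rose clear. Measured from the last wrist picture, the handle had moved 99.9 mm.
- **Final checks:** In the last top view the dial is still on 2. By eye, the bystanders look unmoved in the top and side views; I did not measure their positions. The contact force reads about zero, so the gripper is touching nothing.

No check failed or disagreed.

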